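Spin the revolving bead tray and brake it at its pointer

TASK

Flick the revolving bead tray with a fingertip so that it spins freely counter-clockwise seen from above, and let its one upright post run past the brass pointer at least once. When the post comes round again, or on a later turn, brake the still-turning tray by laying a fingertip on its plain rim, so that it stops in one go with the post at the pointer; once the post has gone past the pointer do not touch the post any more and do not let the tray come to rest anywhere else. Leave the tray standing there, and leave the spool, jar and bowl where they are.

Things in the scene. Friction and masses are not known exactly. Their poses are not given: they have to be found in the camera images.
- tray (a joint): free-running vertical spindle of the tray, without stops. Value in rad: 0 (and every 2 pi, counted on over turns) with the post at the pointer; grows counter-clockwise seen from above. Starts at rest 0.8 to 2.8 rad short of 0. Light bearing: flicked to 2 rad/s it coasts 0.9 to 1.7 turns, at 3 rad/s about twice as far. It stays where it is stopped. A light touch on the rim stops it almost at once
- tray_top (a point): middle of a round wooden tray 250 mm across and 15 mm thick, level, its flat top 50 mm above the table. This point is on the turning axis at the level of the tray's top, 50 mm above the table; its z is up and the post stands on its own -x side. Sample beads are inlaid in five round patches (they stand 3 mm proud, within 87 mm of the axis); the outer rim, from 90 to 125 mm from the axis, is plain and flat. A low hub 36 mm across and 16 mm high is at the middle
- post (a point): the tray's only upright post: dark wood, 16 mm across, 42 mm tall, fixed on the tray with its axis 75 mm from the turning axis. This point is at its foot on the tray's top, 50 mm above the table; it turns with the tray
- index (a point): the point 50 mm above the table where the foot of the post must stop: 75 mm from the turning axis, in line with the fixed pointer. The pointer is a small brass arrowhead (30 mm long, 24 mm wide) on a dark wooden bracket just outside the rim, 129 to 165 mm from the axis, its top 54 mm above the table
- foot: fixed dark wooden foot of the tray, 180 mm across, with the pointer's bracket on its -x side. Origin on the table under the turning axis
- thread_spool: bystander: loose black thread spool standing on the table, 40 mm across, 62 mm tall; origin under its centre
- bead_jar: bystander: loose amber jar with a metal cap, 56 mm across, 75 mm tall; origin under its centre
- bead_cup: bystander: loose copper bowl, 72 mm across, 45 mm tall; origin under its centre

How it is judged:
By the outcome, as a careful person would: the job done as asked, in the order asked, and still so for the second after the job is handed in, with the robot touching nothing.
It also fails if it takes over 58 s, if anything falls off the work surface, if the arm or the gripper's body presses on something with over 40 N, if the wrist force passes 120 N, or if a joint passes its speed limit or range.

ROBOT

A 7-joint arm with a two-finger parallel gripper is mounted at the origin on the work surface. World frame = base frame: x ahead of the robot, y to its left, z up, the work surface at z = 0. Lengths are in m, angles in rad, forces in N, time in s.
With the tool pointing down it reaches from about 0.4 to 0.85 m from the base axis. Payload 4.4 kg.
Tool frame: the origin (TCP) lies at the very end of the fingers, on their centre line; the grasp point (between the pads) lies 19 mm behind it (manip.hold_point_z is the distance from the TCP to the grasp point, in m); z points along the fingers, y is the line along which they close (so a half turn about z gives the same grasp; the last joint's range is limited). The gripper opens to 94 mm and grips with 3 to 60 N. Pads are 16 mm wide; open, the fingers measure 119 mm over their backs; the gripper's body (75 mm by 177 mm) begins 78 mm behind the grasp point.
Start: joints at [-1.274, 0.628, 0.038, 1.517, -0.027, 0.996, -0.02], TCP at [0.231, 0.608, 0.184] pointing down, gripper open.
Joint ranges: [-3.06, 3.06], [-0.37, 2.12], [-1.25, 1.32], [0.18, 2.47], [-1.1, 4.24], [0.23, 1.98], [-2.94, 2.94]. Speed limits (rad/s): [2.57, 2.57, 3.14, 3.14, 3.14, 3.14, 3.14].

INTERFACE

Orientations are given as a rotation vector (axis times angle).
In Python, from rig import manip gives the robot as it stands. The module is installed in compiled form; this text tells all that it offers. Calls block until the motion is done:
- manip.move_pose(position, orientation): joint-space move of the TCP to a pose.
- manip.move_linear(position, feed=0.15, attitude=None, guard=None): straight line of the TCP; attitude=None keeps the orientation; feed is the mean speed in m/s. With guard (N) it stops when the force on the tool has changed by that much, and returns True; else False.
- manip.move_joints(angles): joint-space move.
- manip.open_gripper() and manip.gripper_close(force=None): open the fingers fully, or close them until they stop; force is the grip in N (None keeps the last).
- manip.pause(seconds).
- manip.solve_ik(position, orientation): joint angles nearest the present ones, or None.
- manip.read_state(): the state.
- manip.snapshot(name): name is "scene" or "top" or "wrist"; returns the picture (400x640x3 uint8, red, green, blue); there is no depth.
- manip.camera_model(name): a dict with "mtx" (3x3 intrinsics, pixels), "k1" (the pictures are not rectified: a ray, as slopes to the right and down, at radius r is drawn at 1 + k1 r^2 times it, then the intrinsics apply), "extrinsics" (4x4, takes a point from world to camera coordinates). Camera axes: x right, y down, z forward; pixel columns grow to the right and rows downward; lengths in m; the calibration is good to about 2 mm. A picture is of the moment at which its call begins: read the wrist's pose just before it. camera_model takes no time and is no camera call; for the wrist camera it gives the pose at the moment of the call.
A pose or a line that the arm cannot do raises manip.MotionError and nothing moves.
- manip.close_job(): hands the job in; it is judged then, once.
The state is a dict: "time_s": time; "joints": joint angles; "joint_vel": joint speeds; "joint_torque": joint torques, N m; "ee_pos": TCP position; "eef_rot": TCP orientation; "contact_force": force on the tool from outside, world axes, zero at the start; "torque": the same for the moment, N m; "grip_width": finger opening in m; "grip_force": force on a finger pad.
Only numpy, scipy, OpenCV 4.12 (cv2) and the standard library are available. Lean on these libraries where they do the work, as an engineer would, in place of code of your own. Each camera call takes 0.05 s, during which the arm holds its last target. There are 200 camera calls.

## Working session

There is one attempt and no reset: what is moved stays moved. The work goes in short steps, each a Python script; the robot and the scene stay as the last script left them, time stands still between calls to the robot, and variables do not carry over. Pictures are saved under pics/ and viewed, at most 10 in all, crops included, and the job is handed in when it is done.

```bash
mkdir -p pics
python3 - <<'E'
from rig import manip
import cv2,numpy as np
s=manip.read_state();print(s['time_s'],s['ee_pos'],s['eef_rot'])
a=manip.snapshot('scene');b=manip.snapshot('top')
for n,i in(('scene',a),('top',b)):
    cv2.imwrite(f'pics/{n}0.png',i[:,:,::-1]);c=manip.camera_model(n);print(n,c['mtx'].tolist(),c['k1'],np.round(c['extrinsics'],4).tolist())
E
```

```text
0.0 [0.23042087 0.60705358 0.18349025] [-5.66672731e-01 -3.08978679e+00  2.82588751e-03]
scene [[379.70807134376787, 0.0, 323.6741399250901], [0.0, 379.70807134376787, 198.79686567843052], [0.0, 0.0, 1.0]] -0.04733737674508796 [[-0.5795, 0.815, -0.005, 0.3191], [0.5408, 0.3799, -0.7505, -0.2595], [-0.6097, -0.4376, -0.6609, 1.3916], [0.0, 0.0, 0.0, 1.0]]
top [[370.0057273880528, 0.0, 321.40431954278205], [0.0, 370.0057273880528, 196.8613175058898], [0.0, 0.0, 1.0]] -0.047115072940172226 [[0.0149, -0.9997, -0.0205, 0.0055], [-0.9901, -0.0119, -0.1402, 0.5453], [0.1399, 0.0223, -0.9899, 1.108], [0.0, 0.0, 0.0, 1.0]]
```

View pics/top0.png

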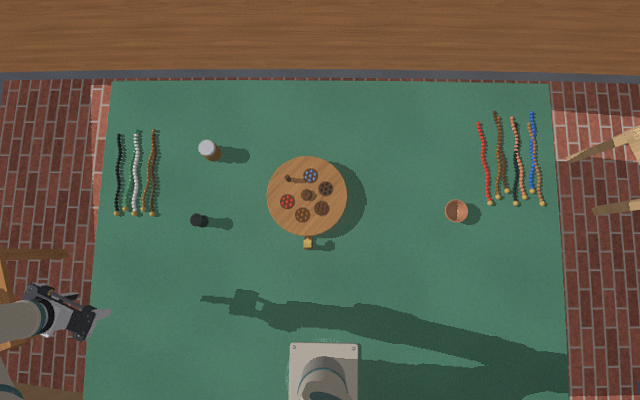

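View pics/scene0.png

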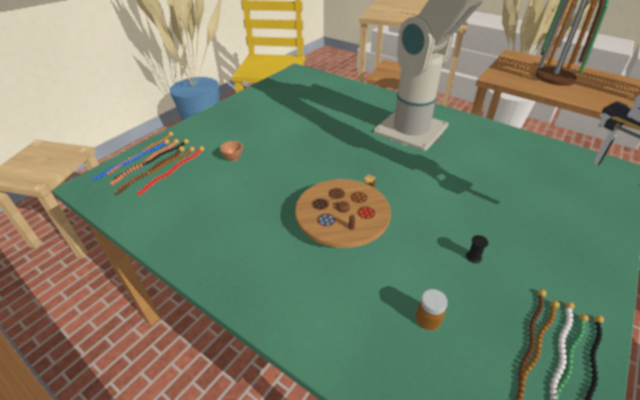

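The top view shows the tray centred near (307,196), the pointer at (308,243) and the post near (288,178). The red patch is at (287,201) and the blue patch at (310,175). In the scene view the tray is at (343,212) and fully visible from the far side. The post is about 2.2 rad short of the pointer.

```bash
cat > h.py <<'E'
from rig import manip
import cv2,numpy as np
def to_plane(name,px,z):
    c=manip.camera_model(name);u=np.float64(px).reshape(-1,1,2)
    n=cv2.undistortPoints(u,c['mtx'],np.array([c['k1'],0,0,0,0.]))[:,0]
    E=np.array(c['extrinsics']);R=E[:3,:3];C=-R.T@E[:3,3]
    d=np.c_[n,np.ones(len(n))]@R
    return C+d*((z-C[2])/d[:,2])[:,None]
def mask(im,kind):
    h,s,v=cv2.split(cv2.cvtColor(im,cv2.COLOR_RGB2HSV).astype(int))
    if kind=='red': return ((h<5)|(h>170))&(s>150)&(v>70)
    if kind=='blue': return (h>95)&(h<140)&(s>50)
    if kind=='wood': return (h>5)&(h<20)&(s>80)&(v>95)
    if kind=='brass': return (h>=16)&(h<32)&(s>100)&(v>140)
    if kind=='dark': return (h<22)&(v<75)
def cent(name,im,kind,z,c,r0,r1):
    """centroid on plane z of mask pixels lying within annulus about c"""
    y,x=np.nonzero(mask(im,kind))
    if len(x)<4: return None,0
    P=to_plane(name,np.c_[x,y],z)[:,:2];r=np.hypot(*(P-c).T)
    k=(r>r0)&(r<r1)
    return (P[k].mean(0) if k.any() else None),k.sum()
E
python3 - <<'E'
from h import *
for n in('top','scene'):
    im=cv2.imread(f'pics/{n}0.png')[:,:,::-1].copy()
    h=to_plane(n,[(307,196) if n=='top' else (343,210)],.05)[0][:2]
    m=mask(im,'wood').astype(np.uint8)
    m=cv2.morphologyEx(m,cv2.MORPH_OPEN,np.ones((3,3)))
    ct=max(cv2.findContours(m,cv2.RETR_EXTERNAL,cv2.CHAIN_APPROX_NONE)[0],key=lambda q:cv2.contourArea(q)*(np.hypot(*(to_plane(n,[q[:,0].mean(0)],.05)[0][:2]-h))<.08))
    P=to_plane(n,ct[:,0],.05)[:,:2]
    P=cv2.convexHull(P.astype(np.float32))[:,0];c,ax,_=cv2.fitEllipse(P);c=np.array(c)
    print(n,'centre',c,'axes',ax)
    for k,z,a,b in(('red',.053,.03,.09),('blue',.053,.03,.09),('brass',.054,.12,.175),('dark',.09,.0,.1)):
        p,N=cent(n,im,k,z,c,a,b)
        if p is not None: print(k,p,N,'r',np.hypot(*(p-c)),'phi',np.arctan2(*(p-c)[::-1]))
    x0,y0,w,hh=cv2.boundingRect(ct);cv2.imwrite(f'pics/{n}crop.png',cv2.resize(im[y0-10:y0+hh+15,x0-10:x0+w+10,::-1],None,fx=5 if n=='top' else 4.5,fy=5 if n=='top' else 4.5,interpolation=cv2.INTER_CUBIC));print('crop',x0-10,y0-10)
E
```

```text
top centre [0.54784596 0.05898803] axes (0.24608023464679718, 0.2508701980113983)
red [0.52783009 0.11816233] 50 r 0.06246784780316546 phi 1.8969678895890387
blue [0.60990328 0.04871082] 49 r 0.06290255835072053 phi -0.16411892316591295
brass [0.48431376 0.07653467] 112 r 0.06591073277481808 phi 2.87212518420517
dark [0.56366406 0.0297661 ] 70 r 0.033228506255041076 phi -1.074649875715055
crop 257 146
scene centre [0.55484486 0.06375019] axes (0.24749615788459778, 0.26107412576675415)
red [0.53237245 0.1206295 ] 53 r 0.061157709076947515 phi 1.9470621795660494
blue [0.61379297 0.05188135] 50 r 0.06013109784503274 phi -0.1986873252391257
brass [0.54892242 0.11283285] 308 r 0.04943868384684488 phi 1.690878310083888
dark [0.60792785 0.02882997] 30 r 0.06353916686054646 phi -0.5818682652853483
crop 285 170
```

View pics/topcrop.png

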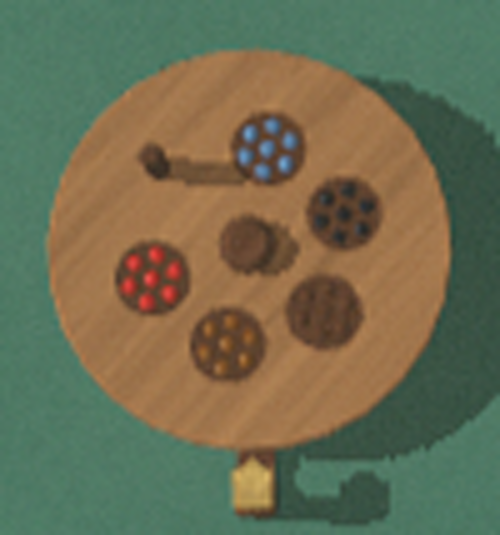

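View pics/scenecrop.png

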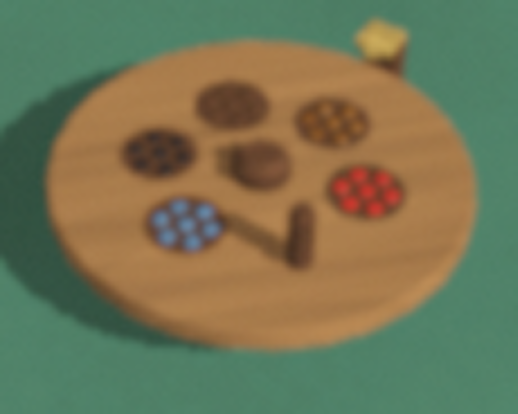

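Both views agree on the red and blue patches, which lie 120° apart with the post midway between them. That gives a clean angle tracker. Next I'll measure the pointer's bearing and check the arm poses.

```bash
cat >> h.py <<'E'
CC={'top':np.array([.5484,.0594]),'scene':np.array([.5535,.0629])}
C=np.array([.5505,.061])
def post_phi(name,im):
    """world azimuth of the post from red (post+60deg) and blue (post-60deg) patches"""
    c=CC[name];v=0;n=0
    for k,s in(('red',-1),('blue',1)):
        p,N=cent(name,im,k,.053,c,.03,.09)
        if N>=15: v+=np.exp(1j*(np.arctan2(*(p-c)[::-1])+s*np.pi/3));n+=1
    return np.angle(v) if n else None
E
python3 - <<'E'
from h import *
for n in('top','scene'):
    im=cv2.imread(f'pics/{n}0.png')[:,:,::-1].copy();c=CC[n]
    y,x=np.nonzero(mask(im,'brass'));P=to_plane(n,np.c_[x,y],.054)[:,:2]-c
    r=np.hypot(*P.T);a=np.arctan2(P[:,1],P[:,0]);k=(r>.131)&(r<.18)&(np.abs(np.angle(np.exp(1j*(a-np.pi))))<.4)
    q=P[k].mean(0);print(n,'ptr r',np.hypot(*q),'phi',np.arctan2(*q[::-1]),k.sum(),'extent r',r[k].min(),r[k].max(),'post',post_phi(n,im))
    hub=to_plane(n,[(306.4,194.6) if n=='top' else (285+262/4.5,170+158/4.5)],.066)[0];foot=to_plane(n,[(257+162/5,146+165/5) if n=='top' else (285+298/4.5,170+266/4.5)],.05)[0]
    print('hub',hub,'postfoot',foot)
import itertools
print(manip.read_state()['joints'])
for yaw in np.arange(-180,180,30):
    t=np.radians(yaw)/2;rv=np.pi*np.array([np.cos(t),np.sin(t),0])
    print(yaw,[None if (q:=manip.solve_ik(np.array([*p,.065]),rv)) is None else np.round(q,2).tolist() for p in((.60,.06),(C[0],C[1]-.11))])
E
```

```text
top ptr r 0.14538992983166305 phi -3.10296961160801 63 extent r 0.13118987536003046 0.15823998415147034 post 0.8677191940543969
hub [0.54765008 0.05776005 0.066     ] postfoot [0.59818154 0.11247198 0.05      ]
scene ptr r 0.14657381461648045 phi -3.106289375257172 59 extent r 0.13133288783344968 0.16098808043861274 post 0.8704370647308054
hub [0.55548171 0.06573517 0.066     ] postfoot [0.60289462 0.12095102 0.05      ]
[-1.27375941  0.6291961   0.03845877  1.51824848 -0.02698818  0.99629746
 -0.01998305]
-180 [[-0.12, 0.71, -0.05, 1.76, 0.05, 0.68, 1.38], [0.09, 0.65, -0.08, 1.9, 0.08, 0.59, 1.53]]
-150 [[-0.02, 0.72, -0.2, 1.76, 0.2, 0.69, 1.76], [0.17, 0.66, -0.2, 1.9, 0.21, 0.61, 1.93]]
-120 [[0.06, 0.73, -0.34, 1.75, 0.34, 0.72, 2.16], [0.25, 0.67, -0.32, 1.89, 0.34, 0.63, 2.33]]
-90 [[0.14, 0.75, -0.47, 1.75, 0.47, 0.75, 2.57], [0.34, 0.69, -0.47, 1.89, 0.48, 0.67, 2.72]]
-60 [[-0.74, 1.03, 1.14, 1.78, -1.07, 1.1, -1.82], [-0.59, 0.98, 1.14, 1.92, -1.08, 1.03, -1.56]]
-30 [[-0.74, 1.03, 1.14, 1.78, -1.07, 1.1, -1.3], [-0.59, 0.98, 1.14, 1.92, -1.08, 1.03, -1.03]]
0 [[-0.55, 0.82, 0.68, 1.77, -0.69, 0.81, -1.09], [-0.38, 0.76, 0.67, 1.91, -0.71, 0.72, -0.85]]
30 [[-0.48, 0.78, 0.55, 1.77, -0.57, 0.76, -0.68], [-0.31, 0.72, 0.55, 1.91, -0.58, 0.67, -0.45]]
60 [[-0.41, 0.75, 0.44, 1.77, -0.46, 0.72, -0.25], [-0.23, 0.69, 0.42, 1.91, -0.46, 0.63, -0.05]]
90 [[-0.34, 0.73, 0.32, 1.77, -0.33, 0.7, 0.16], [-0.15, 0.67, 0.29, 1.91, -0.32, 0.61, 0.35]]
120 [[-0.27, 0.72, 0.2, 1.76, -0.21, 0.68, 0.57], [-0.07, 0.66, 0.17, 1.9, -0.19, 0.59, 0.74]]
150 [[-0.19, 0.71, 0.08, 1.76, -0.08, 0.67, 0.97], [0.0, 0.66, 0.05, 1.9, -0.06, 0.59, 1.14]]
```

Both cameras put the pointer at azimuth -3.105 and the post at 0.869, so the tray is at about -2.31 rad. I'll close the gripper, go to the flick start and time some small descents.

```bash
cat >> h.py <<'E'
PTR=-3.1046
def down(deg):
    t=np.radians(deg)/2;return np.pi*np.array([np.cos(t),np.sin(t),0])
PM=1.2;YAW=np.degrees(PM)+90
U=np.array([-np.sin(PM),np.cos(PM)]);N_=np.array([np.cos(PM),np.sin(PM)])
def line(s,z): return np.array([*(C+.072*N_+s*U),z])
BR=np.array([C[0],C[1]-.110])
T=lambda:manip.read_state()['time_s']
E
python3 - <<'E'
from h import *
t=T();manip.gripper_close(5);print('grip',T()-t,manip.read_state()['grip_width']);t=T()
manip.move_pose(line(-.048,.17),down(YAW));print('move',T()-t);t=T()
manip.move_linear(line(-.048,.080),feed=.15);print('lin90',T()-t);f0=manip.read_state()['contact_force']
for z,f in((.075,.05),(.070,.05),(.062,.1)):
    t=T();manip.move_linear(line(-.048,z),feed=f,guard=4);s=manip.read_state();print(z,'dt',T()-t,s['ee_pos'],s['contact_force']-f0)
a=manip.snapshot('scene');print(post_phi('scene',a),T());cv2.imwrite('pics/pre.png',cv2.resize(a[110:290,230:510,::-1],None,fx=2.8,fy=2.8))
E
```

```text
grip 1.4166999999999998 0.0005134497487608466
move 2.2583
lin90 0.7500000000000004
0.075 dt 0.25 [0.62158949 0.1107718  0.07547913] [ 0.7682714  -0.78351353 -0.45881607]
0.07 dt 0.25 [0.6210425  0.11067238 0.06974061] [-0.0197835  -0.94296405 -0.14096062]
0.062 dt 0.25 [0.62070688 0.11059813 0.06124139] [ 0.08720769 -1.368067   -1.58492742]
0.8578465432250058 5.325
```

View pics/pre.png

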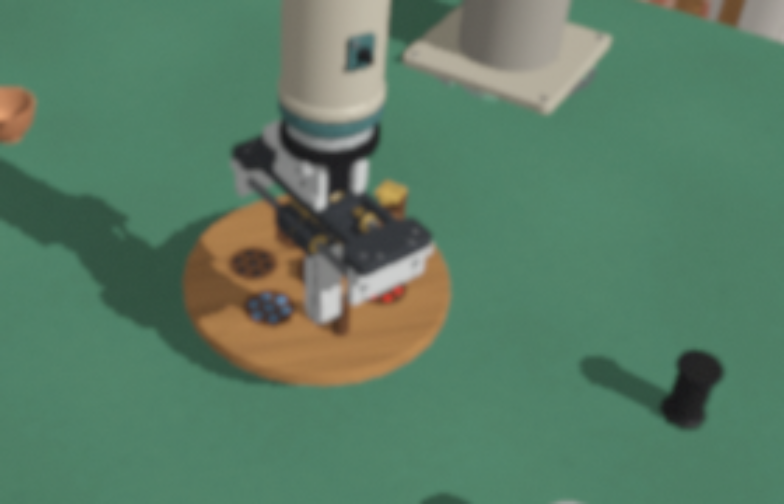

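The finger sits just behind the post at (340,315) in the crop, clear of it and facing tangentially. Next comes the flick and a move to hover over the rim, plus a few tracking pictures. The clock freezes between scripts, so I can then decide on the braking.

```bash
cat >> h.py <<'E'
import json
def sample(D):
    t=T();a=manip.snapshot('scene');p=post_phi('scene',a)
    if p is not None: D.append([t,p])
    return a
def fit(D,w=3.):
    D=np.array(D);t=D[:,0];v=np.unwrap(D[:,1]-PTR);k=t>t[-1]-w;t0=t[-1]
    v-=2*np.pi*np.floor(v[-1]/(2*np.pi))+2*np.pi   # last value in (-2pi,0)
    c=np.polyfit(t[k]-t0,v[k],2);return c,t0,np.std(v[k]-np.polyval(c,t[k]-t0))
def passes(c):
    """(time after t0, speed) at the next passes of the pointer"""
    out=[]
    for n in range(4):
        r=[x.real for x in np.roots(c-[0,0,2*np.pi*n]) if abs(x.imag)<1e-9 and x.real>0]
        if r: x=min(r);out.append((round(x,3),round(2*c[0]*x+c[1],3)))
    return out
E
python3 - <<'E'
from h import *
t=T();manip.move_linear(line(.062,.062),feed=.15);print('flick',T()-t)
manip.move_linear(line(.062,.14),feed=.3)
manip.move_pose(np.array([*BR,.12]),down(90));print(T())
manip.move_linear(np.array([*BR,.056]),feed=.15);print(T(),manip.read_state()['ee_pos'])
D=[]
for i in range(8):
    a=sample(D);manip.pause(.08)
json.dump(D,open('D.json','w'));cv2.imwrite('pics/spin.png',cv2.resize(a[110:290,230:510,::-1],None,fx=2.8,fy=2.8))
c,t0,e=fit(D);print(c,e,passes(c),T(),np.round(D,3).tolist(),manip.read_state()['ee_pos'])
E
```

```text
flick 0.8833000000000002
7.4417
8.0167 [ 0.55087344 -0.04811454  0.05628874]
[-0.14192665  3.16048493 -1.96482917] 0.005646946958829169 [(np.float64(0.64), np.float64(2.979)), (np.float64(3.019), np.float64(2.304)), (np.float64(6.488), np.float64(1.319))] 9.0833 [[8.017, -1.86], [8.15, -1.405], [8.283, -0.951], [8.417, -0.521], [8.55, -0.076], [8.683, 0.372], [8.817, 0.786], [8.95, 1.213]] [ 0.55051092 -0.0489897   0.0559908 ]
```

View pics/spin.png

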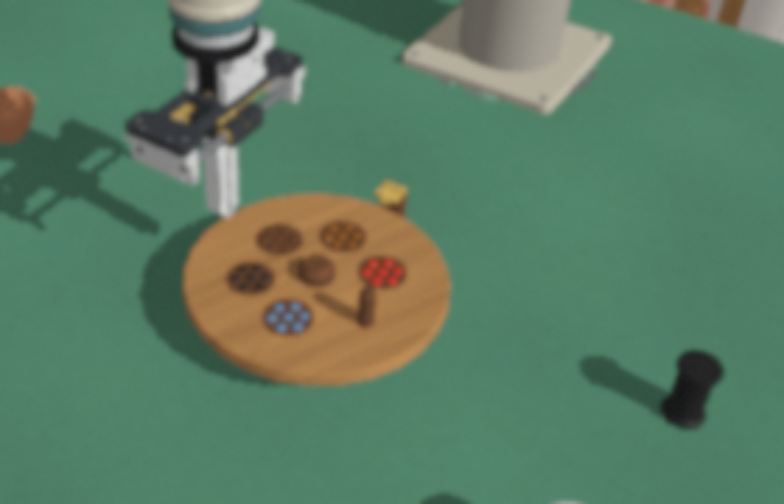

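The tray is spinning counter-clockwise at about 3.2 rad/s, and the fingertip hovers over the plain rim at (230,210) in the crop. I'll keep tracking until a slow enough pass is coming up.

Run:
```python
from h import *
D=json.load(open('D.json'));n=0
while n<110:
    sample(D);n+=1;c,t0,e=fit(D);p=passes(c)
    if n%10==0: print(round(t0,2),np.round(c,3),round(e,4),p)
    if len(D)>20 and p and p[0][0]<1.6 and p[0][0]>.9:
        w=p[0][1]
        if w*w-4*np.pi*abs(2*c[0])*1.0<0.7**2: break
    if len(D)>20 and not p: break
    manip.pause(.12)
json.dump(D,open('D.json','w'));print(n,T(),t0,c,e,p,fit(D,1.5)[0],manip.read_state()['ee_pos'])
```

```text
10.58 [-0.186  2.504 -3.671] 0.007 [(np.float64(1.674), np.float64(1.882))]
13 11.1333 11.0833 [-0.17951468  2.34375961 -2.44394697] 0.007906108138145096 [(np.float64(1.143), np.float64(1.933))] [-0.13843514  2.40018741 -2.43274179] [ 0.55049925 -0.04901423  0.055996  ]
```

At this pass the speed will be about 1.95 rad/s. With the deceleration at about 0.36 rad/s², the tray would probably not complete another turn, so this is the pass to brake on. I'll lower to 3 mm above the rim, keep refining the prediction, then press.

Run:
```python
from h import *
D=json.load(open('D.json'));LEAD=.10
manip.move_linear(np.array([*BR,.053]),feed=.02);print(T(),manip.read_state()['ee_pos'])
while True:
    a=sample(D);c,t0,e=fit(D,2.);p=passes(c);tp=t0+p[0][0]
    if tp-LEAD-T()<.07: break
print('pass',tp,p,c,e,fit(D,3.)[1]+passes(fit(D,3.)[0])[0][0])
w=tp-LEAD-T()
if w>0.002: manip.pause(w)
t=T();g=manip.move_linear(np.array([*BR,.046]),feed=.1,guard=6)
print('start',t,'hit',g,T()-t);s=manip.read_state();print(s['ee_pos'],s['contact_force'])
for i in range(3): sample(D)
json.dump(D,open('D.json','w'));print([(round(t,3),round(float(np.angle(np.exp(1j*(p-PTR)))),4)) for t,p in D[-8:]])
```

```text
11.4333 [ 0.55031598 -0.04896532  0.05279537]
pass 12.1993 [(np.float64(0.216), np.float64(1.991))] [-0.1713389   2.06462189 -0.43738383] 0.0048943908840796465 12.1983
start 12.1 hit False 0.25
[ 0.54995794 -0.0489433   0.04538627] [-1.14063408 -0.2878564  -0.12806412]
[(11.783, -0.8493), (11.833, -0.7528), (11.883, -0.6434), (11.933, -0.5465), (11.983, -0.4394), (12.35, 0.3094), (12.4, 0.4136), (12.45, 0.5024)]
```

The finger met nothing at z = 0.045 and the tray is still turning. The clock is frozen, so I'll take one picture to see why.

Run:
```python
from h import *
D=json.load(open('D.json'));a=sample(D);json.dump(D,open('D.json','w'))
cv2.imwrite('pics/miss_full.png',a[:,:,::-1]);cv2.imwrite('pics/miss.png',cv2.resize(a[150:240,280:400,::-1],None,fx=6,fy=6,interpolation=cv2.INTER_CUBIC))
s=manip.read_state();print(s['ee_pos'],s['eef_rot'],s['contact_force'],s['time_s'])
cm=manip.camera_model('scene');E=np.array(cm['extrinsics'])
def proj(P): 
    q=cv2.projectPoints(np.float64(P),cv2.Rodrigues(E[:3,:3])[0],E[:3,3],cm['mtx'],np.array([cm['k1'],0,0,0,0.]))[0][:,0];return np.round((q-[280,150])*6,0).tolist()
print('tip',proj([[s['ee_pos']]]),'rim at -y',proj([[.5535,.0629-.125,.05]]))
v=np.unwrap(np.array(D)[:,1]);t=np.array(D)[:,0]
print(len(D),np.polyfit(t[-4:],v[-4:],1))
```

```text
[ 0.55049835 -0.04903952  0.04598685] [-2.22150019e+00 -2.22137696e+00  7.05008131e-05] [0.04698045 1.16265215 0.37791975] 12.55
tip [[175.0, 260.0]] rim at -y [[148.0, 246.0]]
37 [  1.8922578  -13.59436566]
```

View pics/miss.png

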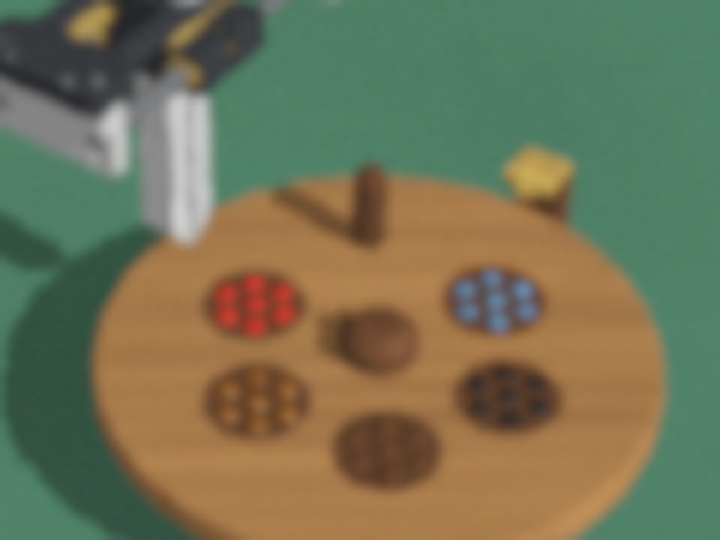

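The fingertip's image is at about (180,238), roughly 22 crop pixels above where the reported TCP should project. So the closed fingertips really sit about 10 mm higher than reported. I have some 4 s before the next pass, which is enough to touch the bare table beside the tray and calibrate the tip height while still tracking.

Run:
```python
from h import *
D=json.load(open('D.json'));x=BR[0];y=C[1]-.196
manip.move_linear(np.array([x,y,.070]),feed=.22);sample(D)
g=manip.move_linear(np.array([x,y,.018]),feed=.18,guard=12);sample(D)
f0=manip.read_state()['contact_force'];t=T()
if not g: g=manip.move_linear(np.array([x,y,-.025]),feed=.05,guard=5)
s=manip.read_state();print(g,T()-t,s['ee_pos'],s['contact_force']-f0);sample(D);s=manip.read_state();print(s['ee_pos'],s['contact_force']-f0)
json.dump(D,open('D.json','w'));c,t0,e=fit(D,4.);print(T(),c,e,passes(c))
A=np.array(D);v=np.unwrap(A[:,1]-PTR);print(np.c_[A[-8:,0],v[-8:]-4*np.pi].round(3).tolist())
```

```text
True 0.7332999999999998 [ 0.54994085 -0.13484734 -0.02079584] [-1.35584008  0.322459    6.94542638]
[ 0.54995489 -0.13485876 -0.02078573] [-0.83422445  1.89991724  6.15770549]
14.4333 [-0.14873979  1.37890777 -2.55238811] 0.00803051102636236 [(np.float64(2.555), np.float64(0.619))]
[[11.983, -0.439], [12.35, 0.309], [12.4, 0.414], [12.45, 0.502], [12.5, 0.595], [13.108, 1.719], [13.6, 2.546], [14.383, 3.746]]
```

The table contact shows the closed fingertips are about 20.5 mm above the reported TCP, so the rim contact is at a reported z of about 0.0295. The next pass is predicted for about t = 16.9 at a gentle 0.6 rad/s. I'll go back over the rim and brake there.

Run:
```python
from h import *
import sys
D=json.load(open('D.json'));LEAD=.10;x=BR[0]
manip.move_linear(np.array([x,C[1]-.196,.05]),feed=.25);sample(D)
manip.move_linear(np.array([*BR,.037]),feed=.2);sample(D)
manip.move_linear(np.array([*BR,.0327]),feed=.03);print(T(),manip.read_state()['ee_pos'])
while True:
    sample(D);c,t0,e=fit(D,3.5);p=passes(c)
    if not p or len(D)>140: json.dump(D,open('D.json','w'));print('nopass',c,t0,e,len(D));sys.exit()
    tp=t0+p[0][0]
    if tp-LEAD-T()<.06: break
    if tp-T()>.6: manip.pause(.05)
print('pass',tp,p,c,e)
w=tp-LEAD-T()
if w>0.002: manip.pause(w)
t=T();g=manip.move_linear(np.array([*BR,.0255]),feed=.1,guard=5)
if not g: print('deeper',manip.move_linear(np.array([*BR,.018]),feed=.1,guard=5))
print('start',t,'hit',g,T()-t);s=manip.read_state();print(s['ee_pos'],s['contact_force'])
for i in range(3): sample(D);manip.pause(.1)
json.dump(D,open('D.json','w'));print(len(D),[(round(t,3),round(float(np.angle(np.exp(1j*(p-PTR)))),4)) for t,p in D[-10:]])
```

```text
15.8417 [ 0.55029614 -0.05011847  0.03255752]
pass 16.6427 [(np.float64(0.201), np.float64(0.837))] [-0.12851348  0.88836325 -0.17343575] 0.00478235742371456
deeper False
start 16.5417 hit False 0.5
[ 0.56393203 -0.0493017   0.02840115] [-2.02661709  4.42708605 70.17807068]
56 [(16.142, -0.4438), (16.192, -0.399), (16.242, -0.3552), (16.292, -0.3171), (16.342, -0.2664), (16.392, -0.2151), (16.442, -0.1731), (17.042, 0.083), (17.192, 0.0769), (17.342, 0.086)]
```

The tray has stopped, and the scene camera reads +0.08 rad. The press is heavier than planned at 70 N, and it has pushed the tip 13 mm sideways. I'll cross-check the angle with the top camera, then ease the load slightly before lifting.

Run:
```python
from h import *
def rep(l):
    r=[]
    for n in('scene','top'):
        a=manip.snapshot(n);p=post_phi(n,a)
        ns=[cent(n,a,k,.053,CC[n],.03,.09)[1] for k in('red','blue')]
        r.append((n,None if p is None else round(float(np.angle(np.exp(1j*(p-PTR)))),4),ns))
        cv2.imwrite(f'pics/{l}_{n}.png',a[:,:,::-1])
    s=manip.read_state();print(l,r,s['ee_pos'].round(4),s['contact_force'].round(1),s['time_s'])
rep('stop')
manip.move_linear(np.array([*BR,.022]),feed=.02);rep('ease')
```

```text
stop [('scene', 0.0821, [np.int64(60), np.int64(38)]), ('top', None, [np.int64(0), np.int64(0)])] [ 0.5637 -0.0493  0.0284] [-2.1  4.7 69.7] 17.5917
ease [('scene', 0.0442, [np.int64(52), np.int64(52)]), ('top', None, [np.int64(0), np.int64(0)])] [ 0.5596 -0.0497  0.0287] [-0.3  2.  44.9] 18.0417
```

Easing off lets the tip spring back and carries the tray with it, now at +0.044. I'll unload along a line that cancels half of the remaining spring-back, so it releases near 0.

Run:
```python
from h import *
def rep(l):
    a=manip.snapshot('scene');p=post_phi('scene',a);s=manip.read_state()
    print(l,round(float(np.angle(np.exp(1j*(p-PTR)))),4),s['ee_pos'].round(4),s['contact_force'].round(1),s['time_s']);return a
manip.move_linear(np.array([.5552,BR[1],.0284]),feed=.02);rep('unload')
manip.move_linear(np.array([.5552,BR[1],.075]),feed=.08);rep('up')
manip.move_linear(np.array([.5552,BR[1]-.13,.13]),feed=.15);manip.pause(.5);a=rep('away')
cv2.imwrite('pics/end.png',cv2.resize(a[110:290,230:510,::-1],None,fx=2.8,fy=2.8))
b=manip.snapshot('top');p=post_phi('top',b);print('top',p if p is None else np.angle(np.exp(1j*(p-PTR))))
```

```text
unload 0.0102 [ 0.5565 -0.0492  0.0291] [ 0.3  1.2 11.9] 18.6417
up -0.0208 [ 0.5547 -0.0488  0.0746] [-0.3  0.4 -0.2] 19.425
away -0.0215 [ 0.5552 -0.1789  0.13  ] [-0.4  0.9  0.5] 21.0667
top -0.023791786608491353
```

View pics/end.png

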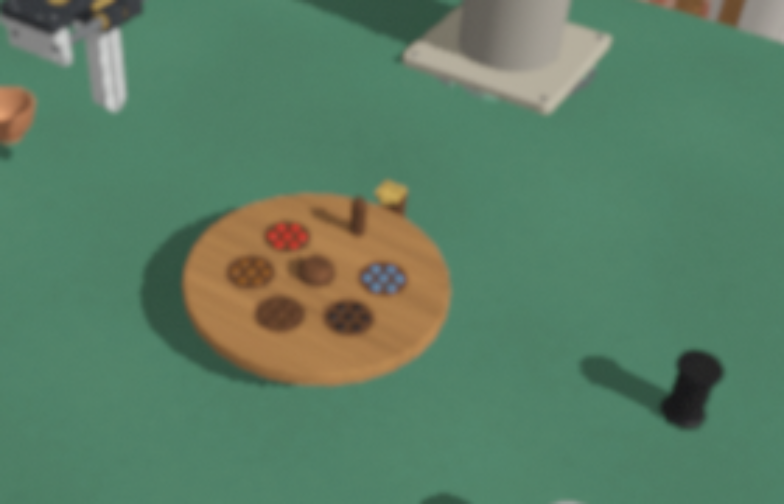

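The post foot at (357,232) lies on the line from the hub (315,270) to the pointer (392,195). Both cameras read about -0.02 rad, the tray is at rest, and the spool looks unmoved. The arm is clear, so I'm handing in.

```bash
python3 -c "
from rig import manip
print(manip.close_job())"
```

```text
the job is handed in; nothing more can be done
None
```

The tray was flicked and braked, and now stands with the post about 0.02 rad short of the pointer. The first brake attempt missed the rim, so I stopped it a turn later, pressing harder than planned (about 70 N). It halted at +0.08 rad, and unloading and lifting the finger, which I guided, moved it back about 0.1 rad, so the "in one go" condition may not be fully met.

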